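# Shut the guard of the loaded name-plate engraver

### The arm

A 6-joint arm with a two-finger parallel gripper is mounted at the origin on the work surface. World frame = base frame: x ahead of the robot, y to its left, z up, the work surface at z = 0. Lengths are in m, angles in rad, forces in N, time in s.
With the tool pointing down it reaches from about 0.375 to 0.975 m from the base axis. Payload 3.8 kg.
Tool frame: the origin (TCP) lies at the very end of the fingers, on their centre line; the grasp point (between the pads) lies 19 mm behind it (bot.pinch_z is the distance from the TCP to the grasp point, in m); x points along the fingers, y is the direction in which the jaws open and shut, and the axes are right-handed (so a half turn about x gives the same grasp; the last joint's range is limited). The gripper opens to 85 mm and grips with 20 to 120 N. Pads are 22 mm wide; open, the fingers measure 114 mm over their backs; the gripper's body (76 mm by 85 mm) begins 54 mm behind the grasp point. The pads swing forward as they close: fully open they stand 13 mm farther back than shut.
Start: joints at [-0.037, 0.264, 1.604, -0, 1.274, -0.037], TCP at [0.675, -0, 0.231] pointing down, gripper open.
Joint ranges: [-2.63, 2.63], [-0.94, 2.18], [0.31, 2.57], [-1.31, 4.45], [0, 2.66], [-2.55, 2.55]. Speed limits (rad/s): [2.57, 2.57, 3.14, 3.14, 3.14, 3.14].

### API

Orientations are given as a rotation vector (axis times angle).
In Python, from workcell import monitor, imaging, finish_job, bot gives the robot as it stands.
- The arm moves only by the tool jog_arm, never from a script. Its argument "rows" is a list of rows, each a list of 7 numbers: the shift along the tool's x, y, z in m, then the turn, a rotation vector about the tool's x, y, z in rad, then the opening in per cent of the stroke, from 0 (shut) to 100 (fully open). A call has 1 to 20 rows; each row is the pose to reach, as a shift and turn from the pose measured when the call began, along the tool's axes at that moment; what a row does not reach only later rows make up. A row lasts 1/10 s, in which the tool goes at most 50 mm and 8.59 degrees, less where a joint would pass 70% of its speed; a pose out of reach is approached as far as the arm can. A call with a gripper value outside its range is refused whole. The fingers move at their own pace and stop on an object; "force" is the grip in N (left out, the last holds). Time passes only in rows, so rows that repeat a pose let the fingers close. It gives the time, the measured TCP pose, the force and the opening at its end, in the units of the state.
- monitor.read_state(): the state, without advancing time (a new reading comes with each control period).
- imaging.read_camera(name): name is "scene" or "side" or "wrist"; returns the picture (400x640x3 uint8, blue, green, red); there is no depth.
- imaging.camera_params(name): a dict with "fx", "fy", "cx", "cy" (pixels), "T" (4x4, takes a point from camera to world coordinates); the wrist camera has in their place "T_tool_cam" (4x4, takes a point from camera to tool coordinates, whose origin is the TCP and whose axes are the tool frame's). Camera axes: x right, y down, z forward; pixel columns grow to the right and rows downward; lengths in m; the calibration is good to about 2 mm. A picture is of the moment at which its call begins: read the wrist's pose just before it. camera_params takes no time and is no camera call.
- finish_job(): hands the job in, once; it reports no verdict.
The state is a dict: "time": time; "q": joint angles; "joint_vel": joint speeds; "joint_torque": joint torques, N m; "tool_pos": TCP position; "tcp_rot": TCP orientation; "wrist_force": force on the tool from outside, world axes, zero at the start; "torque": the same for the moment, N m; "width": opening from 0.0 (shut) to 1.0 (fully open).
Only numpy, scipy, OpenCV 4.12 (cv2) and the standard library are available. Lean on these libraries where they do the work, as an engineer would, in place of code of your own. Each camera call takes 0.05 s, during which the arm holds its last target. There are 200 camera calls.

### The job

Two desktop engravers stand on the table with their clear sliding guards open; one has a yellow name plate clamped in its bed. Push that engraver's guard (it has an orange handle) towards the green housing until it is fully shut and its spring catch clicks in, then let go. Leave the other engraver's guard open and the paper cup standing where it is.

Things in the scene. Friction and masses are not known exactly. Their poses are not given: they have to be found in the camera images.
- guard (a joint): Opening (m) of the guard on the engraver with the yellow 80x56 mm plate (left or right of the two): 0 shut at a hard stop, grows towards the robot, starts 0.10-0.14, max 0.15. Slides at 1-2 N; from 18 mm a spring plunger rides over a bump (about 7 N); past 8 mm it pulls the guard shut and holds it. Engraver: fixed, 365x160 mm, green housing at the far end, turned up to 20 degrees.
- guard_handle (a point): Centre of that guard's orange upright handle: plate 10 mm thick (x), 60 wide (y), 40 tall, centre 164 mm above the table, foot at 144 mm on the hood's flat clear top. x = level, the way the guard closes; z up. Hood: 148 mm wide, from 15 mm behind to 115 mm ahead of this point. Free space behind and above; tallest part of the engraver, 190 mm, is the catch 145 mm ahead when shut.
- spare_guard (a joint): Opening (m) of the same guard on the other engraver, identical but with no plate on its black bed: 0 shut, starts 0.10 to 0.14 open, to be left open. The two stand side by side, centres about 0.3 to 0.5 m apart.
- cup_middle (a point): Middle (42 mm above the table) of an empty white paper cup, 85 mm high and 74 mm across, standing loose on the table to the robot's right of both engravers.

How it is judged:
At the end, for the whole second after the job is handed in: The loaded engraver's guard is shut and latched (within 4 mm of its stop, behind the catch), the empty engraver's guard is still open (more than 60 mm) and the cup stands within 30 mm of where it was (value of joint guard below 0.004 m and value of joint spare_guard above 0.06 m and distance of cup_middle from where it was at the start of the episode below 0.03 m); the robot touches nothing.
It fails at once if the other engraver's guard was pushed shut (less than 60 mm open) (value of joint spare_guard below 0.06 m).
It fails at once if the paper cup was knocked (moved more than 30 mm) (distance of cup_middle from where it was at the start of the episode above 0.03 m).
It also fails if it takes over 29 s, if anything falls off the work surface, if the arm or the gripper's body presses on something with over 40 N, if the wrist force passes 120 N, or if a joint passes its speed limit or range.

## Working session

There is one attempt and no reset: what is moved stays moved. The work goes in short steps, Python scripts to look and compute and a tool call to move; the robot and the scene stay as the last step left them, time stands still between calls to the robot, and variables do not carry over. Pictures are saved under pics/ and viewed, about 8 in all and at most 12, crops included, and the job is handed in when it is done.

Besides the shell and the picture viewer there is one more tool, called after ">>>" by a JSON object that holds its "name" and its "arguments". jog_arm: Moves the arm, as the interface text tells. Its arguments: {"type":"object","properties":{"rows":{"type":"array","items":{"type":"array","items":{"type":"number"}}},"force":{"type":"number"}},"required":["rows"]}

```bash
mkdir -p pics
python3 - <<'E'
from workcell import monitor, imaging
import cv2,numpy as np
s=monitor.read_state();print(s['time'],s['tool_pos'],s['tcp_rot'],s['width'])
for n in("scene","side"):
    cv2.imwrite(f"pics/{n}0.png",imaging.read_camera(n));p=imaging.camera_params(n);print(n,p['fx'],p['cx'],p['cy'],np.round(p['T'],3).tolist())
print(imaging.camera_params("wrist"))
E
```

```text
0.0 [6.74250750e-01 5.81131123e-05 2.29957736e-01] [ 1.20817737  1.21093615 -1.21077932] 0.9990731550898503
scene 466.426886782565 323.63749752735924 188.3725410317831 [[0.248, 0.923, -0.293, 0.919], [0.969, -0.235, 0.079, -0.194], [0.004, -0.304, -0.953, 1.246], [0.0, 0.0, 0.0, 1.0]]
side 480.78907163217553 324.0027026809671 201.9538292844545 [[0.982, 0.129, -0.137, 0.732], [0.188, -0.633, 0.751, -1.071], [0.01, -0.763, -0.646, 0.962], [0.0, 0.0, 0.0, 1.0]]
{'fx': 322.9376523736434, 'fy': 322.9376523736434, 'cx': 321.4458806211118, 'cy': 198.1878648865202, 'T_tool_cam': array([[-6.77711836e-04, -3.06587137e-01,  9.51842355e-01,
        -1.42175206e-01],
       [ 9.99999768e-01, -1.44038331e-04,  6.65605366e-04,
         6.90400158e-05],
       [-6.69642599e-05,  9.51842585e-01,  3.06587164e-01,
        -7.92204453e-02],
       [ 0.00000000e+00,  0.00000000e+00,  0.00000000e+00,
         1.00000000e+00]])}
```

View pics/scene0.png

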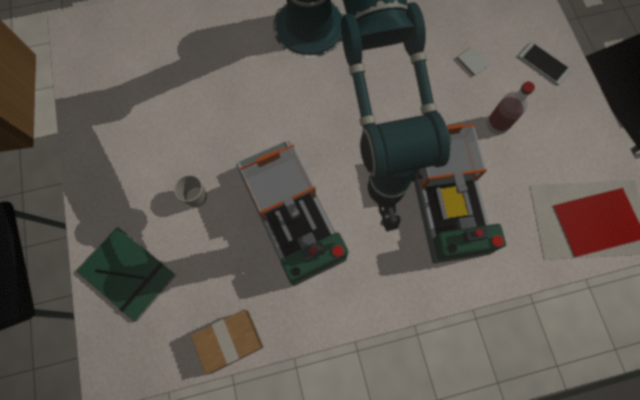

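View pics/side0.png

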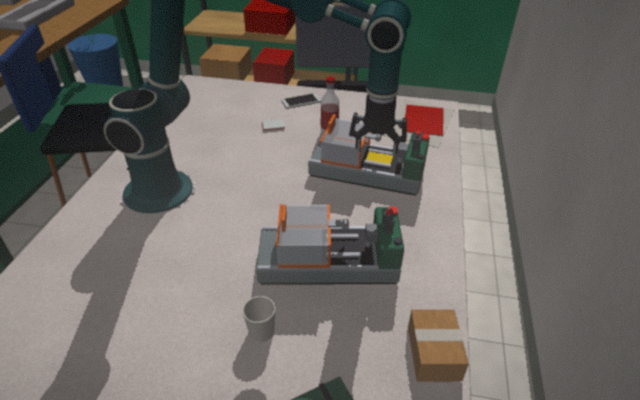

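The loaded engraver is the one on the robot's left: yellow plate at about (455,205) in the scene view and (380,158) in the side view. Its handle is at about (330,125) in the side view and mostly hidden by the arm in the scene view. I'll enlarge both.

Run:
```python
import cv2,numpy as np
a=cv2.imread("pics/scene0.png")[110:270,400:520];b=cv2.imread("pics/side0.png")[95:200,295:435]
a=cv2.resize(a,None,fx=3,fy=3,interpolation=cv2.INTER_CUBIC);b=cv2.resize(b,None,fx=3,fy=3,interpolation=cv2.INTER_CUBIC)
c=np.zeros((480,360+420,3),np.uint8);c[:480,:360]=a;c[:315,360:]=b
cv2.imwrite("pics/c1.png",cv2.convertScaleAbs(c,alpha=1.5))
```

```text
(no output)
```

View pics/c1.png

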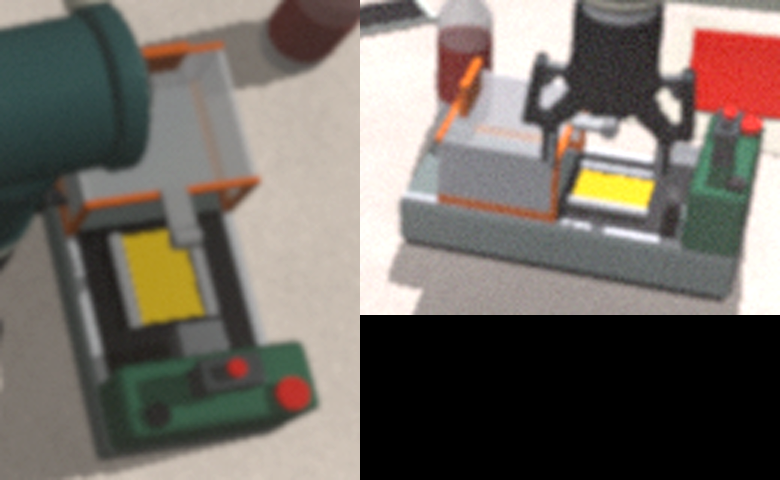

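```bash
cat > h.py <<'E'
from workcell import imaging
import numpy as np
def ray(n,u,v,T=None):
    p=imaging.camera_params(n); T=p['T'] if T is None else T
    d=T[:3,:3]@[(u-p['cx'])/p['fx'],(v-p['cy'])/p['fy'],1]; return T[:3,3],d
def at(n,u,v,z,T=None):
    o,d=ray(n,u,v,T); return o+d*(z-o[2])/d[2]
def tri(r1,r2):
    (a,d),(b,e)=r1,r2; s=np.linalg.lstsq(np.c_[d,-e],b-a,rcond=None)[0]
    p,q=a+s[0]*d,b+s[1]*e; return (p+q)/2,np.linalg.norm(p-q)
E
python3 - <<'E'
from h import *
S=lambda u,v:(400+u/3,110+v/3); D=lambda u,v:(295+(u-360)/3,95+v/3)
print("handle L top tri",tri(ray("scene",*S(187,50)),ray("side",*D(479,60))))
L=at("scene",*S(258,181),.144);R=at("scene",*S(76,208),.144);print(L,R,np.linalg.norm(L-R))
w=(L-R)/np.linalg.norm(L-R);c=np.array([w[1],-w[0]]);print("yaw",np.degrees(np.arctan2(c[1],c[0])),"handle",(L+R)[:2]/2-.115*c)
print("front L corner tri?",at("side",*D(582,133),.144),at("side",*D(560,155),.144))
print("side rail", [at("scene",*S(*p),.0) for p in((105,455),(310,405))])
print("side handle",[at("side",*D(*p),.184) for p in((479,60),(466,78))],[at("side",*D(*p),.144) for p in((444,133),)])
E
```

```text
handle L top tri (array([0.51718366, 0.27318861, 0.17701647]), np.float64(0.0006090026179070162))
[0.63371202 0.30498028 0.144     ] [0.6188843 0.1494681 0.144    ] 0.1562174743271346
yaw -5.446551872903068 handle [0.51181737 0.23813966]
front L corner tri? [0.63831756 0.20479694 0.144     ] [0.62120613 0.15942555 0.144     ]
side rail [array([0.80752964, 0.14694703, 0.        ]), array([0.81036835, 0.34054212, 0.        ])]
side handle [array([0.51878107, 0.26145172, 0.184     ]), array([0.51185305, 0.22226289, 0.184     ])] [array([0.49788584, 0.17555905, 0.144     ])]
```

>>> {"name": "jog_arm", "arguments": {"rows": [[-0.06,0,0,0,0,0,0],[-0.06,0,0,0,0,0,0],[-0.06,-0.04,-0.04,0,0,0,0],[-0.06,-0.07,-0.07,0,0,0,0],[-0.06,-0.1,-0.1,0,0,0,0],[-0.06,-0.13,-0.13,0,0,0,0],[-0.06,-0.16,-0.16,0,0,0,0],[-0.06,-0.19,-0.19,0,0,0,0],[-0.06,-0.22,-0.22,0,0,0,0],[-0.06,-0.25,-0.24,0,0,0,0],[-0.06,-0.25,-0.24,0,0,0,0],[-0.06,-0.25,-0.24,0,0,0,0],[-0.06,-0.25,-0.24,0,0,0,0]]}}

```text
time: 1.4
tool_pos: [0.4251, 0.2397, 0.2907]
tcp_rot: [1.209, 1.21, -1.21]
wrist_force: [0.1, 0.2, -0.2]
width: 0.001
```

Run:
```python
from workcell import monitor, imaging
import cv2,numpy as np
s=monitor.read_state();print(s['time'],s['tool_pos'],s['tcp_rot'],s['width'],s['wrist_force'])
w=imaging.read_camera("wrist");np.savez("w1.npz",p=s['tool_pos'],r=s['tcp_rot'])
sc=imaging.read_camera("scene")
cv2.imwrite("pics/w1.png",cv2.convertScaleAbs(w,alpha=1.5))
a=cv2.resize(sc[105:275,390:530],None,fx=3.5,fy=3.5,interpolation=cv2.INTER_CUBIC)
cv2.imwrite("pics/s1.png",cv2.convertScaleAbs(a,alpha=1.5))
```

```text
1.4 [0.42514802 0.23967372 0.29073023] [ 1.20885529  1.20986377 -1.21035393] 0.0012807107083268826 [ 0.10169718  0.21530912 -0.15379059]
```

View pics/w1.png

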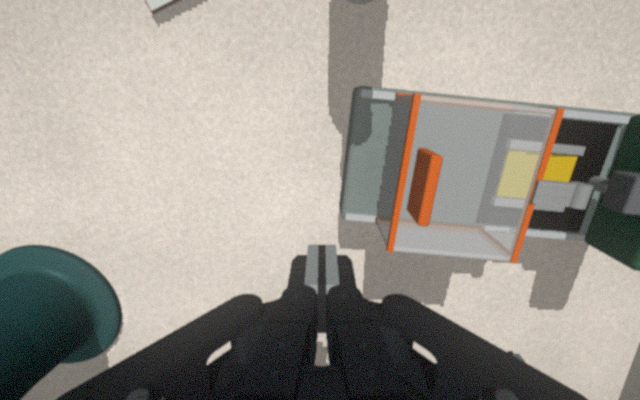

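View pics/s1.png

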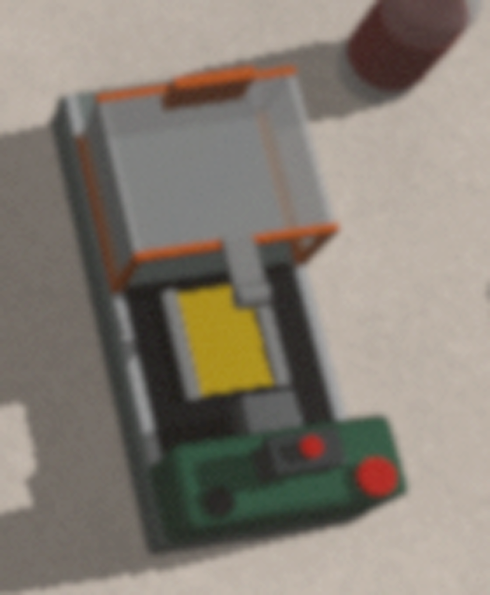

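Run:
```python
from h import *
from scipy.spatial.transform import Rotation as R
z=np.load("w1.npz");Tt=np.eye(4);Tt[:3,:3]=R.from_rotvec(z['r']).as_matrix();Tt[:3,3]=z['p']
T=Tt@imaging.camera_params("wrist")['T_tool_cam']
S=lambda u,v:(390+u/3.5,105+v/3.5)
for n,s,w in(("hL",(253,72),(436,153)),("hR",(172,82),(425,225)),("frontL",(337,228),(560,109)),("frontR",(135,258),(515,260)),("backL",(295,70),(416,95)),("backR",(98,97),(391,249))):
    print(n,tri(ray("scene",*S(*s)),ray("wrist",*w,T)))
    print("   w@z",at("wrist",*w,.184 if n[0]=='h' else .144,T))
```

```text
hL (array([0.51555122, 0.27398028, 0.17837387]), np.float64(0.0013957948176796346))
   w@z [0.51401684 0.2754838  0.184     ]
hR (array([0.51091111, 0.21373282, 0.18253907]), np.float64(0.0027227855643495304))
   w@z [0.51139922 0.21527344 0.184     ]
frontL (array([0.63277166, 0.30669846, 0.14177723]), np.float64(0.00033927272351156067))
   w@z [0.63108181 0.30664949 0.144     ]
frontR (array([0.61949985, 0.15912844, 0.14225202]), np.float64(0.001970143057840665))
   w@z [0.61902827 0.16078152 0.144     ]
backL (array([0.50702316, 0.31909372, 0.1422396 ]), np.float64(0.002266129700614353))
   w@z [0.50582963 0.31819049 0.144     ]
backR (array([0.4935707 , 0.17170234, 0.14280611]), np.float64(0.002058459796129024))
   w@z [0.49407975 0.17297456 0.144     ]
```

Triangulated handle centre is about (0.513, 0.245), top at z≈0.181 (text: 0.184), and the closing direction is yaw −5.4°. I'll bring the closed fingers down behind the handle, turned to match.

>>> {"name": "jog_arm", "arguments": {"rows": [[0.03,0.015,-0.005,0.05,0,0,0],[0.07,0.025,-0.011,0.094,0,0,0],[0.1,0.025,-0.011,0.094,0,0,0],[0.12,0.025,-0.011,0.094,0,0,0],[0.132,0.025,-0.011,0.094,0,0,0],[0.132,0.025,-0.011,0.094,0,0,0],[0.132,0.025,-0.011,0.094,0,0,0]]}}

```text
time: 2.2
tool_pos: [0.451, 0.2503, 0.1592]
tcp_rot: [1.279, 1.163, -1.28]
wrist_force: [0.2, -0.3, 0.7]
width: 0.005
```

Run:
```python
from workcell import monitor, imaging
import cv2
w=imaging.read_camera("wrist")
cv2.imwrite("pics/w2.png",cv2.convertScaleAbs(w,alpha=1.5))
```

```text
(no output)
```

View pics/w2.png

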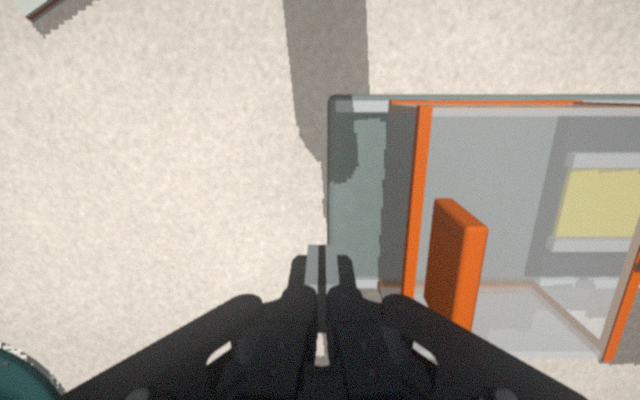

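>>> {"name": "jog_arm", "arguments": {"rows": [[0,0.015,0,0,0,0,0],[0,0.023,0,0,0,0,0],[0,0.03,0,0,0,0,0],[0,0.036,0,0,0,0,0],[0,0.042,0,0,0,0,0],[0,0.048,0,0,0,0,0],[0,0.055,0,0,0,0,0],[0,0.063,0,0,0,0,0],[0,0.071,0,0,0,0,0],[0,0.08,0,0,0,0,0],[0,0.09,0,0,0,0,0],[0,0.1,0,0,0,0,0],[0,0.11,0,0,0,0,0],[0,0.115,0,0,0,0,0],[0,0.12,0,0,0,0,0]]}}

```text
time: 3.75
tool_pos: [0.5714, 0.239, 0.1598]
tcp_rot: [1.28, 1.163, -1.279]
wrist_force: [-1.9, -0.0, -0.6]
width: 0.002
```

Run:
```python
from workcell import monitor, imaging
import cv2,numpy as np
print(monitor.read_state()['wrist_force'])
w=imaging.read_camera("wrist");s=imaging.read_camera("side")[85:200,285:440]
s=cv2.resize(s,None,fx=2.6,fy=2.6,interpolation=cv2.INTER_CUBIC)
w=w[:,250:];c=np.zeros((400,w.shape[1]+s.shape[1],3),np.uint8);c[:,:w.shape[1]]=w;c[:s.shape[0],w.shape[1]:]=s
cv2.imwrite("pics/w3.png",cv2.convertScaleAbs(c,alpha=1.5))
```

```text
[-1.8903665  -0.03252918 -0.60728075]
```

View pics/w3.png

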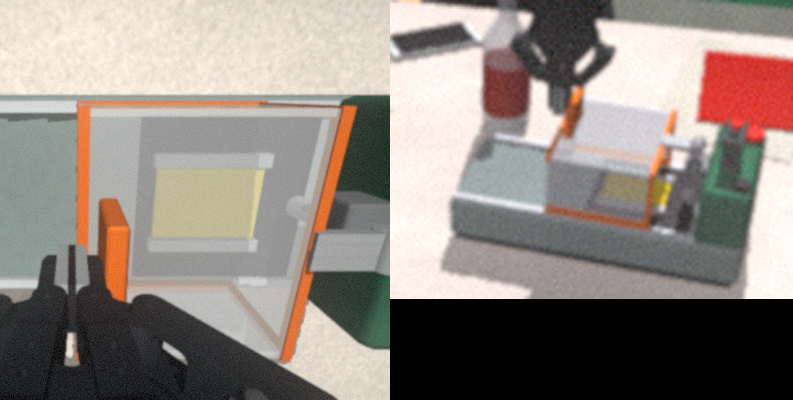

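The wrist view shows the finger on the handle's back face (about (110,250) in the picture). The side view shows the guard moving, with the gap to the housing still open. I'll keep pushing slowly.

>>> {"name": "jog_arm", "arguments": {"rows": [[0,0.005,0,0,0,0,0],[0,0.009,0,0,0,0,0],[0,0.013,0,0,0,0,0],[0,0.017,0,0,0,0,0],[0,0.02,0,0,0,0,0]]}}

```text
time: 4.35
tool_pos: [0.592, 0.2371, 0.16]
tcp_rot: [1.281, 1.162, -1.278]
wrist_force: [-0.2, 0.3, 0.1]
width: 0.001
```

>>> {"name": "jog_arm", "arguments": {"rows": [[0,0.003,0,0,0,0,0],[0,0.006,0,0,0,0,0],[0,0.008,0,0,0,0,0]]}}

```text
time: 4.65
tool_pos: [0.6002, 0.2363, 0.16]
tcp_rot: [1.281, 1.162, -1.278]
wrist_force: [-1.6, 0.1, -0.3]
width: -0.002
```

>>> {"name": "jog_arm", "arguments": {"rows": [[0,0.003,0,0,0,0,0],[0,0.006,0,0,0,0,0]]}}

```text
time: 4.85
tool_pos: [0.6049, 0.2358, 0.1599]
tcp_rot: [1.28, 1.164, -1.281]
wrist_force: [-10.4, 0.7, 3.9]
width: 0.003
```

>>> {"name": "jog_arm", "arguments": {"rows": [[0,0.003,0,0,0,0,0],[0,0.005,0,0,0,0,0]]}}

```text
time: 5.05
tool_pos: [0.6075, 0.2356, 0.16]
tcp_rot: [1.277, 1.168, -1.286]
wrist_force: [-9.0, 0.9, 3.5]
width: -0.001
```

>>> {"name": "jog_arm", "arguments": {"rows": [[0,0.003,0,0,0,0,0],[0,0.005,0,0,0,0,0]]}}

```text
time: 5.25
tool_pos: [0.6108, 0.2352, 0.1601]
tcp_rot: [1.274, 1.171, -1.288]
wrist_force: [-6.2, -1.5, 3.0]
width: -0.0
```

>>> {"name": "jog_arm", "arguments": {"rows": [[0,0.003,0,0,0,0,0],[0,0.005,0,0,0,0,0]]}}

```text
time: 5.45
tool_pos: [0.615, 0.2348, 0.1601]
tcp_rot: [1.273, 1.172, -1.29]
wrist_force: [-3.8, 0.3, 2.3]
width: 0.002
```

Riding over the bump: force peaked at about 10 N and is now falling. Next I'll push to the hard stop.

>>> {"name": "jog_arm", "arguments": {"rows": [[0,0.002,0,0,0,0,0],[0,0.004,0,0,0,0,0]]}}

```text
time: 5.65
tool_pos: [0.6194, 0.2344, 0.1601]
tcp_rot: [1.273, 1.172, -1.289]
wrist_force: [-1.2, -0.7, 0.7]
width: 0.0
```

>>> {"name": "jog_arm", "arguments": {"rows": [[0,0.002,0,0,0,0,0],[0,0.004,0,0,0,0,0]]}}

```text
time: 5.85
tool_pos: [0.6213, 0.2342, 0.1601]
tcp_rot: [1.271, 1.175, -1.294]
wrist_force: [-12.9, 1.5, 7.1]
width: -0.003
```

>>> {"name": "jog_arm", "arguments": {"rows": [[0,0.002,0,0,0,0,0],[0,0.003,0,0,0,0,0]]}}

```text
time: 6.05
tool_pos: [0.6211, 0.2342, 0.1601]
tcp_rot: [1.267, 1.18, -1.3]
wrist_force: [-13.7, 0.8, 7.8]
width: -0.001
```

The fingers stopped dead about 19 mm after the bump began, so the guard is at its hard stop. I'll back off and rise clear.

>>> {"name": "jog_arm", "arguments": {"rows": [[0,-0.015,0,0,0,0,0],[0,-0.04,0,0,0,0,0],[-0.03,-0.06,0,0,0,0,0],[-0.07,-0.09,0,0,0,0,0],[-0.1,-0.12,0,0,0,0,0],[-0.12,-0.15,0,0,0,0,0],[-0.12,-0.15,0,0,0,0,0],[-0.12,-0.15,0,0,0,0,0]]}}

```text
time: 6.85
tool_pos: [0.4759, 0.2489, 0.2851]
tcp_rot: [1.27, 1.179, -1.295]
wrist_force: [0.2, 0.3, -0.5]
width: 0.002
```

Run:
```python
from workcell import monitor, imaging
import cv2,numpy as np
print(monitor.read_state()['wrist_force'])
s=imaging.read_camera("scene");w=imaging.read_camera("wrist")
c=np.hstack([s[110:310,150:520],np.zeros((200,30,3),np.uint8)]);c=cv2.resize(c,(800,400));w=cv2.resize(w,(320,200))
c=np.vstack([c,np.zeros((200,800,3),np.uint8)]);c[400:,:320]=w
cv2.imwrite("pics/f.png",cv2.convertScaleAbs(c,alpha=1.5))
```

```text
[ 0.16578531  0.31043517 -0.52848341]
```

View pics/f.png

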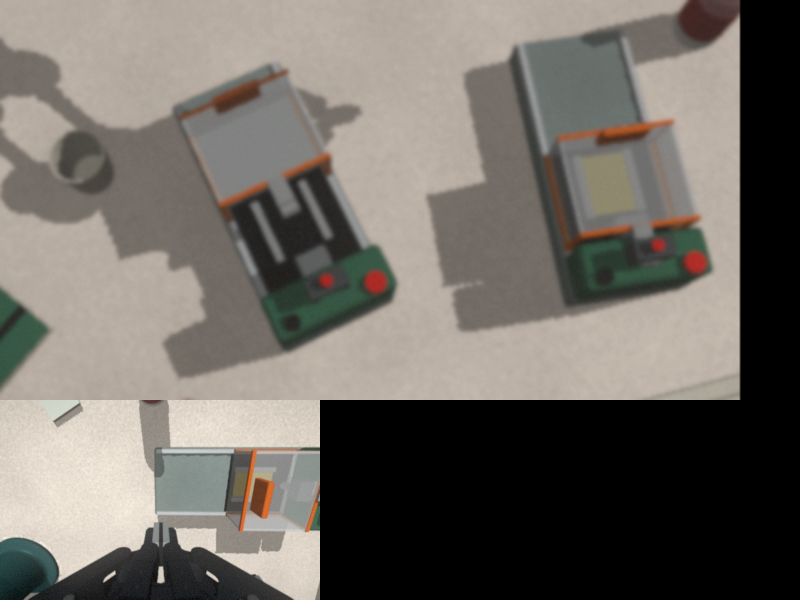

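The loaded guard is up against its housing (front edge at about (640,225)) and stayed there after release. The other guard is still open, the cup is standing in place, and the arm is clear.

```bash
python3 -c "
from workcell import finish_job
print(finish_job())"
```

```text
the job is handed in; nothing more can be done
None
```

I shut the guard on the left engraver, the one with the yellow plate, by pushing its orange handle with the closed fingers. I then backed off, rose clear and handed the job in; the arm's clock read 6.85 s after the last move.

- **Latching:** The force rose to about 10 N at the bump and fell to about 1 N past it. It then rose to about 13 N at a dead stop, roughly 19–21 mm after the bump began, which fits the catch clicking in. I inferred this from force and travel and did not measure the opening directly.
- **Final picture:** The guard stayed against the green housing after I let go. The other engraver's guard is still open and the cup stands where it was, both judged by eye. The arm is clear, with about 0 N at the wrist.
- **Disagreements:** The handle's top measured 178–183 mm high, against 184 mm in the text, which did not affect the push. No check failed.

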